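Nest graded mould shells on the vibration unit and set its rear-marked handwheel

ROBOT

A 7-joint arm with a two-finger parallel gripper is mounted at the origin on a cart in front of the work surface, level with it; the furniture and walls round the work are solid. World frame = base frame: x ahead of the robot, y to its left, z up, the work surface at z = 0. Lengths are in m, angles in rad, forces in N, time in s.
With the tool pointing down it reaches from about 0.35 to 0.9 m from the base axis. Payload 8.1 kg.
Tool frame: the origin (TCP) lies between the finger pads; the fingertips stand 11 mm ahead of it and the grasp point (between the pads) lies 8 mm behind it; z points along the fingers, y is the line along which they close (so a half turn about z gives the same grasp; the last joint's range is limited). The gripper opens to 92 mm and grips with 3 to 60 N. Pads are 19 mm wide; open, the fingers measure 130 mm over their backs; the gripper's body (75 mm by 190 mm) begins 47 mm behind the grasp point.
Start: joints at [1.104, 0.434, 0.025, 1.573, -0.012, 1.134, -0.075], TCP at [0.222, -0.584, 0.238] pointing down, gripper open.
Joint ranges: [-2.62, 2.62], [-0.44, 2.09], [-1.27, 1.32], [0.08, 2.57], [-1.32, 4.46], [0.12, 2], [-2.74, 2.74]. Speed limits (rad/s): [2.22, 2.22, 3.01, 3.01, 3.14, 3.14, 3.14].

INTERFACE

Orientations are given as a rotation vector (axis times angle).
In Python, from cell import observe, get_image, camera_params, sign_off gives the robot as it stands.
- The arm moves only by the shell command python3 -m pendant 'ROWS' [FORCE]. ROWS is JSON, one flat list of numbers, 7 for each row, row after row: the shift along the tool's x, y, z in m, then the turn, a rotation vector about the tool's x, y, z in rad, then the finger opening in m, from 0 to 0.0918. In form: [dx, dy, dz, rx, ry, rz, jaw, dx, dy, dz, rx, ry, rz, jaw, ...]. A call has 1 to 10 rows; each row shifts and turns the commanded pose from where the row before left it, along the tool's axes as they then stand; what a row does not reach is not made up. A row lasts 1/8 s, in which the tool goes at most 62.5 mm and 10.7 degrees, less where a joint would pass 70% of its speed; a pose out of reach is approached as far as the arm can. A call is refused whole if a number of a shift passes 0.0625 or a number of a turn 0.188, either way. A call with a gripper value outside its range is refused whole. The fingers move at their own pace and stop on an object; FORCE is the grip in N (left out, the last holds). Time passes only in rows, so rows that do not move let the fingers close. It gives the time, the measured TCP pose, the force, the opening and the grip force at its end, in the units of the state.
- observe(): the state, without advancing time (a new reading comes with each control period).
- get_image(name): name is "scene" or "top" or "wrist"; returns the picture (384x512x3 uint8, red, green, blue); there is no depth.
- camera_params(name): a dict with "intrinsics" (3x3 intrinsics, pixels), "eye" and "rotation" of the camera in the world; the wrist camera has in their place "T_tool_cam" (4x4, takes a point from camera to tool coordinates, whose origin is the TCP and whose axes are the flange's). Camera axes: x right, y down, z forward; pixel columns grow to the right and rows downward; lengths in m; the calibration is good to about 2 mm. A picture is of the moment at which its call begins: read the wrist's pose just before it. camera_params takes no time and is no camera call.
- sign_off(): hands the job in; it is judged then, once.
The state is a dict: "clock": time; "joints": joint angles; "dq": joint speeds; "joint_efforts": joint torques, N m; "position": TCP position; "ee_rot": TCP orientation; "force": force on the tool from outside, world axes, zero at the start; "ft_torque": the same for the moment, N m; "width": opening from 0.0 (shut) to 1.0 (fully open); "gripper_force": force on a finger pad.
Only numpy, scipy, OpenCV 4.12 (cv2) and the standard library are available. Lean on these libraries where they do the work, as an engineer would, in place of code of your own. Each camera call takes 0.05 s, during which the arm holds its last target. There are 200 camera calls.

TASK

Prepare the vibration unit for a layered ring casting. First turn its handwheel off, so that the yellow pointer on the far rim stands at the red tab; with it off, nest all the mould shells that are there upright inside one another, centred on the platform's round seat, the largest outermost and each fully down; then turn the wheel until the pointer stands at the green tab, and last, with the wheel set, press the blue start button. Leave the glass cup, the tape and the dropper bottle where they are.

Things in the scene. Friction and masses are not known exactly. Their poses are not given: they have to be found in the camera images.
- seat (a point): centre of the round seat on the unit's aluminium platform, at platform-top height (55 mm above the table). The white vibration unit stands fixed on the table, 190 mm deep (its x, away from the robot) x 340 mm wide x 44 mm high; its yaw differs from start to start and this point carries the unit's axes. The 132 mm platform is on its left (+y) half. The seat is ringed by a black lip 8 mm high, 78 mm inside and 90 mm outside diameter
- wheel_grip (a point): on the vertical axis of the handwheel on the unit's right half, 96 mm above the table, mid-height of the wheel's black grip bar (16 mm thick, 60 mm long, from 79 to 109 mm above the table). Axes are the unit's (they do not turn with the wheel): x points to the rear
- wheel (a joint): angle of the handwheel (95 mm across), rad: 0 = yellow pointer straight to the rear of the unit (+x of the unit), grows anticlockwise seen from above, stops at -2.9 and 2.9. The grip bar lies along the pointer's direction. It stays where it is left (friction about 0.06 N m) and turns freely both ways
- pointer (a point): tip of the yellow pointer on the wheel's rim, 55 mm from the wheel axis, 70 mm above the table; its x axis points outward along the pointer
- off_mark (a point): the place the pointer tip has when it stands at OFF: beside the red upright tab fixed on the far skirt of the dial (tab 7 mm wide, 20 mm high, 65 mm from the axis), 0.7 rad clockwise of straight rear
- run_mark (a point): the place the pointer tip has when it stands at RUN: beside the green upright tab (same size) on the far skirt, anticlockwise of the red one; it is set at a different angle in each start, 0.1 to 0.9 rad anticlockwise of straight rear, and does not move in use
- start (a joint): travel of the blue start button, m: 0 up, 0.006 fully pressed; a spring (about 4 N) lifts it again. It counts as pressed beyond 0.004
- start_top (a point): centre of the top face of the blue start button (24 mm across), on the near edge of the unit midway between platform and dial; presses straight down
- shell_a_mid (a point): centre, half-way up, of the blue mould shell: an open straight round cup, 70 mm outside diameter, 36 mm high, wall 2.5 mm, floor 4 mm, foot bevelled 3 mm; z axis toward its open top. Stands upright on the table at the start; may be absent. Each smaller shell is taller, so nested it stands 26 mm or more proud of the next larger one's rim and is held there
- shell_b_mid (a point): centre, half-way up, of the orange mould shell: an open straight round cup, 54 mm outside diameter, 58 mm high, wall 2.5 mm, floor 4 mm, foot bevelled 3 mm; z axis toward its open top. Stands upright on the table at the start; may be absent. Each smaller shell is taller, so nested it stands 26 mm or more proud of the next larger one's rim and is held there
- shell_c_mid (a point): centre, half-way up, of the white mould shell: an open straight round cup, 40 mm outside diameter, 80 mm high, wall 2.5 mm, floor 4 mm, foot bevelled 3 mm; z axis toward its open top. Stands upright on the table at the start; may be absent. Each smaller shell is taller, so nested it stands 26 mm or more proud of the next larger one's rim and is held there
- shell_d_mid (a point): centre, half-way up, of the yellow mould shell: an open straight round cup, 26 mm outside diameter, 102 mm high, wall 2.5 mm, floor 4 mm, foot bevelled 3 mm; z axis toward its open top. Stands upright on the table at the start; may be absent. Each smaller shell is taller, so nested it stands 26 mm or more proud of the next larger one's rim and is held there
- glass_cup: bystander: clear portion cup of black glass bits, 71 mm across, 26 mm high, origin under its centre
- tape: bystander: roll of tan masking tape, 104 mm across, 25 mm high, origin under its centre
- dropper: bystander: white dropper bottle with a red band, 28 mm across, 85 mm high, origin under its centre

How it is judged:
On the way, in this order (a step that is already met when the one before it is completed fails the run):
1. wheel turned off: pointer at the red tab (horizontal distance between pointer and off_mark below 0.007 m), for 0.3 s.
2. all shells present nested on the seat, the wheel still off (horizontal distance between each of shell_a_mid, shell_b_mid, shell_c_mid, shell_d_mid and seat below 0.015 m and height (world z) of shell_a_mid below 0.078 m and angle between each of shell_a_mid, shell_b_mid, shell_c_mid, shell_d_mid's own z axis and vertical below 0.12 rad and height (world z) of shell_b_mid below 0.093 m and height (world z) of shell_c_mid below 0.108 m and height (world z) of shell_d_mid below 0.123 m and horizontal distance between pointer and off_mark below 0.007 m), for 0.3 s.
3. wheel set: pointer at the green tab, the shells nested (horizontal distance between each of shell_a_mid, shell_b_mid, shell_c_mid, shell_d_mid and seat below 0.015 m and height (world z) of shell_a_mid below 0.078 m and angle between each of shell_a_mid, shell_b_mid, shell_c_mid, shell_d_mid's own z axis and vertical below 0.12 rad and height (world z) of shell_b_mid below 0.093 m and height (world z) of shell_c_mid below 0.108 m and height (world z) of shell_d_mid below 0.123 m and horizontal distance between pointer and run_mark below 0.007 m), for 0.3 s.
4. start button pressed with the wheel set (value of joint start above 0.004 m and horizontal distance between pointer and run_mark below 0.007 m), for 0.05 s.
At the end, for the whole second after the job is handed in: Every shell present stands upright (within 0.12 rad) in the nest on the seat, within 15 mm of the seat's centre and within 5 mm of fully down; the pointer tip is within 7 mm of the green mark; the button is up again (all of step 3 and value of joint start below 0.002 m); the robot touches nothing.
It fails at once if the glass cup was pushed more than 30 mm (distance of glass_cup from where it was at the start of the episode above 0.03 m).
It fails at once if the tape was pushed more than 30 mm (distance of tape from where it was at the start of the episode above 0.03 m).
It fails at once if the dropper was pushed more than 30 mm (distance of dropper from where it was at the start of the episode above 0.03 m).
Of shell_a, shell_b, shell_c, shell_d only 3 to 4 are there at a start; the rules pass over those that are not, and their reading is None.
At some moment in a run one of shell_a, shell_b may be knocked a few centimetres aside while the robot is not near it.
It also fails if it takes over 210 s, if anything falls off the work surface, if the arm or the gripper's body presses on something with over 40 N, if the wrist force passes 120 N, or if a joint passes its speed limit or range.

## Working session

There is one attempt and no reset: what is moved stays moved. The work goes in short steps, Python scripts to look and compute and a shell command to move; the robot and the scene stay as the last step left them, time stands still between calls to the robot, and variables do not carry over. Pictures are saved under pics/ and viewed, at most 14 in all, crops included, and the job is handed in when it is done.

```bash
mkdir -p pics; ls
python3 - <<'E'
from cell import *
import cv2,numpy as np
for n in("top","scene"):
    cv2.imwrite(f"pics/{n}0.png",get_image(n)[:,:,::-1]); p=camera_params(n); print(n,np.round(p["intrinsics"],1).tolist(),np.round(p["eye"],3),np.round(p["rotation"],3).tolist())
print(camera_params("wrist")); print(observe())
E
```

```text
pics
top [[478.1, 0.0, 255.3], [0.0, 478.1, 189.1], [0.0, 0.0, 1.0]] [ 0.26  -0.003  1.582] [-2.105, 2.112, -0.232]
scene [[386.1, 0.0, 254.5], [0.0, 386.1, 191.3], [0.0, 0.0, 1.0]] [-0.141  0.631  0.562] [-0.983, 2.149, -1.335]
{'intrinsics': array([[342.92835132,   0.        , 261.55262472],
       [  0.        , 342.92835132, 189.72271744],
       [  0.        ,   0.        ,   1.        ]]), 'T_tool_cam': array([[-2.48976541e-04, -9.60465672e-01, -2.78398331e-01,
         7.64072353e-02],
       [ 9.99999802e-01, -7.80756924e-05, -6.24958737e-04,
        -3.78896905e-04],
       [ 5.78515271e-04, -2.78398432e-01,  9.60465501e-01,
        -1.47600662e-01],
       [ 0.00000000e+00,  0.00000000e+00,  0.00000000e+00,
         1.00000000e+00]])}
{'clock': 0.1, 'joints': array([ 1.10437844,  0.43514292,  0.02495451,  1.57399214, -0.01159873,
        1.13399808, -0.07510555]), 'dq': array([-0.00155082, -0.00221267, -0.0014936 , -0.00170947, -0.00079749,
        0.00067206, -0.00025035]), 'joint_efforts': array([ 4.49457817e-03, -6.69128823e+01,  9.88837704e-01, -3.15141821e+01,
       -6.03288668e-02,  3.74466938e-02,  2.34644602e-05]), 'position': array([ 0.22220977, -0.58369683,  0.23703507]), 'ee_rot': array([-3.08844940e+00, -5.68005762e-01,  5.80596470e-04]), 'force': array([-0.14410095,  0.03592207,  0.67327675]), 'ft_torque': array([-0.04623398,  0.04783763, -0.02108947]), 'gripper_force': 0.0, 'width': 1.0012796551101004}
```

View pics/top0.png

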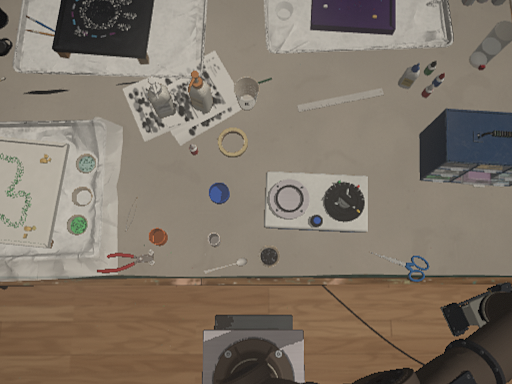

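View pics/scene0.png

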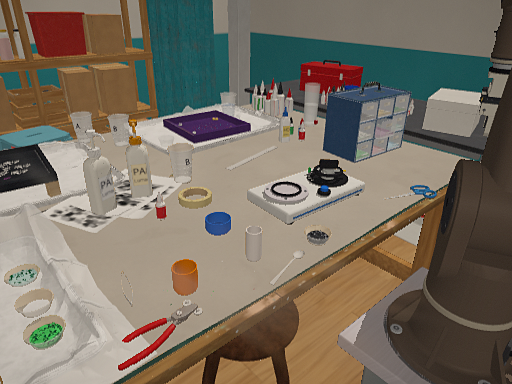

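The top view shows the blue shell at (219,193), orange at (158,237) and white at (214,240), with no yellow shell. The unit is at (316,202), with the seat at about (289,199), the wheel at about (346,201) and the button at (316,220). The bystanders are the tape (232,142), dropper (194,150) and cup (269,256).

```bash
cat > h.py <<'E'
from cell import *
import cv2,numpy as np
from scipy.spatial.transform import Rotation as R
def pose(n):
    p=camera_params(n);K=p["intrinsics"]
    if n!="wrist": return K,np.array(p["eye"]),(R.from_rotvec(p["rotation"]).as_matrix() if np.size(p["rotation"])==3 else np.array(p["rotation"]))
    o=observe();T=p["T_tool_cam"];Rt=R.from_rotvec(o["ee_rot"]).as_matrix()
    return K,o["position"]+Rt@T[:3,3],Rt@T[:3,:3]
def ray(c,u,v,z):
    K,e,Rm=c;d=Rm@np.linalg.solve(K,[u,v,1.]);return e+d*(z-e[2])/d[2]
def proj(c,P):
    K,e,Rm=c;q=K@(Rm.T@(np.array(P)-e));return q[:2]/q[2]
def blobs(img,lo,hi,amin=8,roi=None):
    m=cv2.inRange(cv2.cvtColor(img,cv2.COLOR_RGB2HSV),lo,hi)
    if roi: k=np.zeros_like(m);k[roi[1]:roi[3],roi[0]:roi[2]]=1;m*=k
    n,l,s,ce=cv2.connectedComponentsWithStats(m)
    return [(s[i],ce[i],l==i) for i in range(1,n) if s[i][4]>=amin]
def rect_plane(c,img,x,y,z,half,N=400):
    "rectified top-down crop of world plane z: up=+x, left=+y"
    src=np.float32([proj(c,[x+half,y+half,z]),proj(c,[x+half,y-half,z]),proj(c,[x-half,y-half,z]),proj(c,[x-half,y+half,z])])
    return cv2.warpPerspective(img,cv2.getPerspectiveTransform(src,np.float32([[0,0],[N,0],[N,N],[0,N]])),(N,N))
E
python3 - <<'E'
from h import *
c=pose("top");print(c[2].round(2).tolist())
im=get_image("top")
for n,u,v,z in[("a",219,193,.018),("b",158,237,.029),("c",214,240,.04),("seat",289,199,.055),("wheel",346,201,.07),("btn",316,220,.05),("cup",269,256,.013),("tape",232,142,.012),("drop",194,150,.04),("c1",265,171,.044),("c2",368,176,.044),("c3",368,232,.044),("c4",265,226,.044)]: print(n,ray(c,u,v,z).round(3))
cr=im[165:240,255:375]
cv2.imwrite("pics/u1.png",cv2.resize(cr,None,fx=6,fy=6,interpolation=cv2.INTER_CUBIC)[:,:,::-1])
E
```

```text
[[-0.0, -0.98, 0.21], [-1.0, 0.0, -0.0], [0.0, -0.21, -0.98]]
a [0.59  0.113 0.018]
b [0.443 0.309 0.029]
c [0.431 0.126 0.04 ]
seat [ 0.562 -0.118  0.055]
wheel [ 0.552 -0.3    0.07 ]
btn [ 0.493 -0.204  0.05 ]
cup [ 0.381 -0.052  0.013]
tape [0.771 0.071 0.012]
drop [0.734 0.197 0.04 ]
c1 [ 0.659 -0.041  0.044]
c2 [ 0.641 -0.382  0.044]
c3 [ 0.455 -0.372  0.044]
c4 [ 0.475 -0.039  0.044]
```

View pics/u1.png

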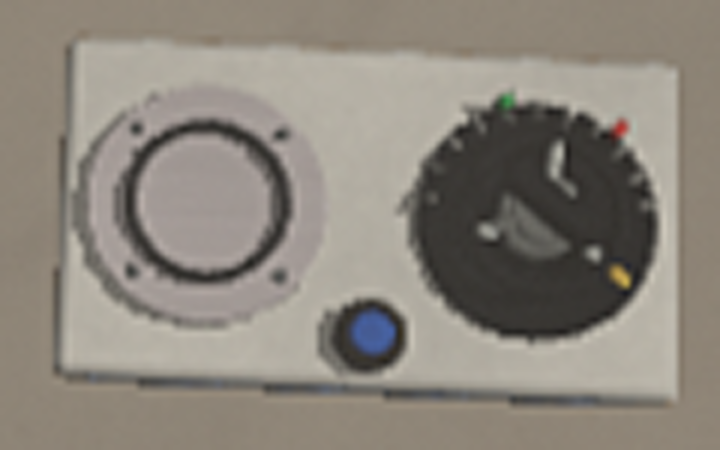

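Pixels in this 6x crop: pointer (620,277), red tab (620,128), green tab (507,101), wheel centre about (535,220). The unit yaw is about -0.05, the wheel is at about -2.1 rad and the green tab at about +0.28. I'll move above the wheel and look from near.

```bash
cat >> h.py <<'E'
def yaw(Rt): return np.arctan2(Rt[1,0],Rt[0,0])
def go(x,y,z,psi=None):
    "tool-frame shift and turn from the measured pose to a tool-down pose (shift first, then turn)"
    o=observe();Rt=R.from_rotvec(o["ee_rot"]).as_matrix()
    d=Rt.T@(np.array([x,y,z])-o["position"])
    if psi is None: psi=yaw(Rt)
    Rg=np.array([[np.cos(psi),np.sin(psi),0],[np.sin(psi),-np.cos(psi),0],[0,0,-1]])
    print("shift",d.round(4),"turn",R.from_matrix(Rt.T@Rg).as_rotvec().round(3),"pos",o["position"].round(4),"psi",round(yaw(Rt),3),"q",o["joints"].round(2),"w",round(o["width"]*.0918,4),"t",o["clock"],"F",o["force"].round(1))
E
python3 -m pendant '[0.041,-0.0148,0,0,0,0,0.0918,0.041,-0.0148,0,0,0,0,0.0918,0.041,-0.0148,0,0,0,0,0.0918,0.041,-0.0148,0,0,0,0,0.0918,0.041,-0.0148,0,0,0,0,0.0918,0.041,-0.0148,0,0,0,-0.154,0.0918,0.041,-0.0148,0,0,0,-0.154,0.0918,0.041,-0.008,0,0,0,-0.154,0.0918,0.041,0,0,0,0,-0.154,0.0918,0.0,0,0,0,0,0,0.0918]'
python3 -c "
from h import *
go(.552,-.3,.24,.98)
c=pose('wrist');im=get_image('wrist');cv2.imwrite('pics/w1.png',im[:,:,::-1])
print(proj(c,[.552,-.3,.07]),proj(c,[.562,-.118,.055]))"
```

```text
clock: 1.4
position: [0.5063, -0.3147, 0.2375]
ee_rot: [-2.765, -1.488, -0.003]
force: [-0.6, 0.5, -0.4]
width: 1.0
gripper_force: 0.0
shift [ 0.0374  0.03   -0.0024] turn [-0.    -0.002  0.007] pos [ 0.5063 -0.3147  0.2375] psi 0.987 q [ 0.63  0.4  -0.22  1.63  0.09  1.12 -0.2 ] w 0.0918 t 1.4 F [-0.6  0.5 -0.4]
[294.10647373 135.23560623] [186.66047161 -57.51408132]
```

View pics/w1.png

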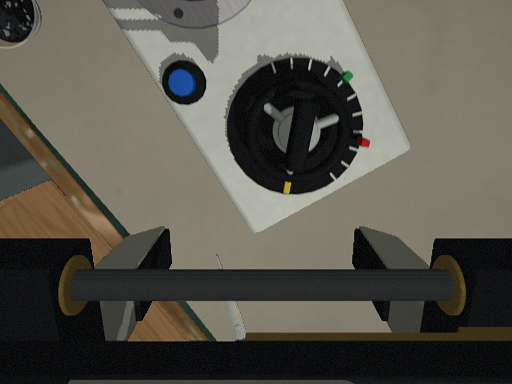

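The wrist view shows the dial disc centred at (295,125), the yellow pointer at (287,187), red tab at (363,142), green tab at (348,76) and the button at (181,82).

```bash
cat > dial.py <<'E'
from h import *
def dial(yw=-.05):
    c=pose("wrist");im=get_image("wrist");g=cv2.cvtColor(im,cv2.COLOR_RGB2HSV)
    out={}
    for n,lo,hi,z in[("yel",(18,120,120),(35,255,255),.07),("red",(0,150,100),(6,255,255),.058),("red2",(174,150,100),(180,255,255),.058),("grn",(50,120,60),(85,255,255),.058),("blue",(100,150,80),(125,255,255),.052)]:
        b=blobs(im,lo,hi,10,(60,0,512,260))
        if b: s,ce,m=max(b,key=lambda t:t[0][4]); out[n]=ray(c,*ce,z); print(n,ce.round(1),s[4],out[n].round(4))
    return c,im,out
E
python3 - <<'E'
from dial import *
c,im,o=dial()
m=(cv2.cvtColor(im,cv2.COLOR_RGB2GRAY)<60).astype(np.uint8);m[230:]=0;m=cv2.morphologyEx(m,cv2.MORPH_OPEN,np.ones((5,5)))
cs=cv2.findContours(m,0,2)[0]
k=max((q for q in cs if cv2.boundingRect(q)[2]<200),key=cv2.contourArea);e=cv2.fitEllipse(cv2.convexHull(k));print(e)
A=ray(c,*e[0],.05);print("axis",A.round(4))
for n in o: d=(o[n]-A)[:2];print(n,np.hypot(*d).round(4),np.arctan2(d[1],d[0]).round(3))
# white body corners for yaw
w=((cv2.cvtColor(im,cv2.COLOR_RGB2HSV)[:,:,1]<30)&(im.min(2)>165)).astype(np.uint8);w[225:]=0;w=cv2.morphologyEx(w,cv2.MORPH_CLOSE,np.ones((9,9)))
k=max(cv2.findContours(w,0,2)[0],key=cv2.contourArea);ap=cv2.approxPolyDP(cv2.convexHull(k),4,True)[:,0]
for p in ap: print(p,ray(c,*p,.044).round(4))
E
```

```text
yel [287.  183.9] 66 [ 0.52  -0.338  0.07 ]
red [365.3 138.7] 53 [ 0.6049 -0.345   0.058 ]
grn [347.3  71.7] 67 [ 0.6207 -0.283   0.058 ]
blue [180.7  78.8] 582 [ 0.4908 -0.2034  0.052 ]
((294.589111328125, 121.51929473876953), (135.07321166992188, 138.45489501953125), 38.35306930541992)
axis [ 0.5578 -0.295   0.05  ]
yel 0.0572 -2.292
red 0.0687 -0.814
grn 0.064 0.189
blue 0.1135 2.202
[404 148] [ 0.635  -0.3786  0.044 ]
[267 224] [ 0.4762 -0.3705  0.044 ]
[254 224] [ 0.4646 -0.3628  0.044 ]
[210 152] [ 0.4713 -0.2741  0.044 ]
[226 140] [ 0.4916 -0.2732  0.044 ]
[371 139] [ 0.6119 -0.3524  0.044 ]
```

```bash
python3 -c "
from h import *
go(.556,-.297,.21,.9)"
```

```text
shift [0.0472 0.0314 0.0273] turn [-0.001  0.001  0.079] pos [ 0.5036 -0.3186  0.2374] psi 0.979 q [ 0.63  0.4  -0.22  1.63  0.09  1.12 -0.2 ] w 0.0915 t 1.5 F [-0.8 -1.2  0.1]
```

```bash
python3 -m pendant '[0.0236,0.0157,0.0137,0,0,0.04,0.0918,0.0236,0.0157,0.0137,0,0,0.04,0.0918,0,0,0,0,0,0,0.0918,0,0,0,0,0,0,0.0918]'
python3 - <<'E'
from dial import *
c,im,o=dial();cv2.imwrite("pics/w2.png",im[:,:,::-1])
m=(cv2.cvtColor(im,cv2.COLOR_RGB2GRAY)<60).astype(np.uint8);m[245:]=0;m=cv2.morphologyEx(m,cv2.MORPH_OPEN,np.ones((5,5)))
cs=cv2.findContours(m,0,2)[0]
k=max((q for q in cs if cv2.boundingRect(q)[2]<250),key=cv2.contourArea);e=cv2.fitEllipse(cv2.convexHull(k));print(e)
A=ray(c,*e[0],.05);print("axis",A.round(4))
for n in o: d=(o[n]-A)[:2];print(n,np.hypot(*d).round(4),np.arctan2(d[1],d[0]).round(3))
E
```

```text
clock: 2.0
position: [0.5555, -0.2994, 0.2103]
ee_rot: [2.83, 1.363, -0.002]
force: [-0.3, -0.5, -0.7]
width: 1.002
gripper_force: 0.0
yel [256.7 237.6] 72 [ 0.5193 -0.3379  0.07  ]
red [334.8 184.3] 58 [ 0.6041 -0.3452  0.058 ]
grn [308.1 118.8] 73 [ 0.6198 -0.2831  0.058 ]
blue [135.7 140.6] 603 [ 0.4886 -0.2035  0.052 ]
((260.817138671875, 170.34352111816406), (138.1791534423828, 142.86126708984375), 91.10363006591797)
axis [ 0.5586 -0.2947  0.05  ]
yel 0.0583 -2.309
red 0.068 -0.838
grn 0.0623 0.187
blue 0.1149 2.225
```

View pics/w2.png

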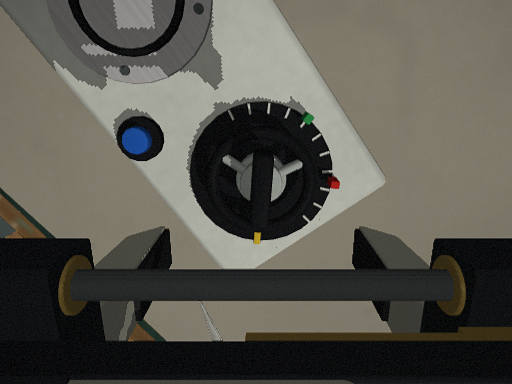

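The bar stands nearly along the tool x axis. The tab radii and the unit yaw put the axis at about (.557,-.300), the green tab at about +0.32 and the wheel at about -2.27. I'll descend onto the bar and grip it.

```bash
python3 -m pendant '[0.001,-0.001,0.03,0,0,0.03,0.04,0,0,0.03,0,0,0.03,0.04,0,0,0.03,0,0,0,0.04,0,0,0.023,0,0,0,0.04,0,0,0,0,0,0,0.03,0,0,0,0,0,0,0.01,0,0,0,0,0,0,0.0,0,0,0,0,0,0,0.0]' 25
python3 -c "
from h import *
go(.557,-.299,.096,.83)"
```

```text
clock: 3.05
position: [0.5569, -0.2968, 0.0983]
ee_rot: [2.868, 1.28, 0.001]
force: [-0.1, -0.6, 0.5]
width: 0.179
gripper_force: 0.0
shift [-0.0016  0.0015  0.0023] turn [ 0.001 -0.     0.01 ] pos [ 0.5569 -0.2968  0.0983] psi 0.84 q [ 0.52  0.59 -0.18  1.7   0.13  0.87 -0.44] w 0.0164 t 3.05 F [-0.1 -0.6  0.5]
```

```bash
python3 -m pendant '[0,0,0,0,0,0,0,0,0,0,0,0,-0.17,0,0,0,0,0,0,-0.17,0,0,0,0,0,0,-0.17,0,0,0,0,0,0,-0.17,0,0,0,0,0,0,-0.17,0,0,0,0,0,0,-0.17,0,0,0,0,0,0,-0.17,0,0,0,0,0,0,-0.17,0,0,0,0,0,0,0,0]' 25
python3 - <<'E'
from dial import *
go(.557,-.299,.096,2.39)
c,im,o=dial();cv2.imwrite("pics/w3.png",im[:,:,::-1])
E
```

```text
clock: 4.3
position: [0.5536, -0.2967, 0.0981]
ee_rot: [-1.421, -2.797, 0.004]
force: [-14.0, 3.2, 18.1]
width: 0.171
gripper_force: 25.0
shift [-0.0039  0.0013  0.0021] turn [-0.004 -0.003 -0.189] pos [ 0.5536 -0.2967  0.0981] psi 2.201 q [ 0.75  0.64 -0.53  1.68  0.39  0.93  0.71] w 0.0157 t 4.3 F [-14.    3.2  18.1]
blue [269.7  18.9] 1742 [ 0.4926 -0.2041  0.052 ]
```

View pics/w3.png

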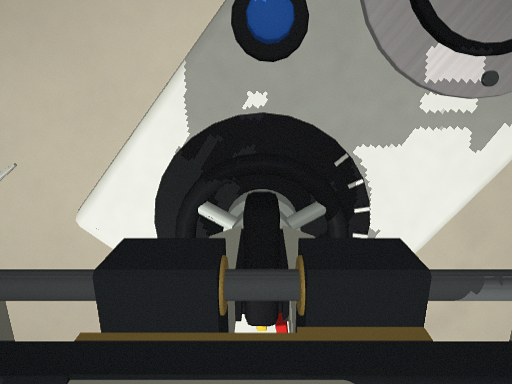

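Through the fingers, the yellow pointer is at (263,327) and the red tab at (281,327). About 0.17 rad is left to turn.

```bash
python3 -m pendant '[0,0,0,0,0,-0.085,0,0,0,0,0,0,-0.085,0,0,0,0,0,0,0,0]' 25
cat > near.py <<'E'
from h import *
def near():
    c=pose("wrist");im=get_image("wrist")
    for n,lo,hi,z in[("yel",(18,120,100),(35,255,255),.07),("red",(0,150,80),(6,255,255),.06),("grn",(45,100,50),(88,255,255),.06)]:
        for s,ce,m in blobs(im,lo,hi,8,(180,250,350,340)):
            P=ray(c,*ce,z);d=P[:2]-[.5555,-.2985];print(n,ce.round(1),s[:5],P.round(4),"r",np.hypot(*d).round(4),"ang",np.arctan2(d[1],d[0]).round(3))
E
python3 -c "
from near import *
near();go(.557,-.299,.096,2.39)"
```

```text
clock: 4.72
position: [0.5533, -0.297, 0.0981]
ee_rot: [-1.18, -2.906, 0.005]
force: [-15.7, 1.8, 19.2]
width: 0.174
gripper_force: 25.0
yel [302.2 287.8] [300 259   5  56 197] [ 0.5956 -0.3036  0.07  ] r 0.0405 ang -0.127
yel [220.8 288.1] [219 260   5  55 197] [ 0.5628 -0.3377  0.07  ] r 0.0399 ang -1.386
yel [261.5 327.9] [257 326  10   5  48] [ 0.5988 -0.3398  0.07  ] r 0.0598 ang -0.761
red [266.3 330.1] [259 326  11   7  28] [ 0.6077 -0.3442  0.06  ] r 0.0694 ang -0.719
shift [-0.0041  0.0012  0.0021] turn [-0.005 -0.004 -0.021] pos [ 0.5533 -0.297   0.0981] psi 2.369 q [ 0.78  0.65 -0.57  1.67  0.42  0.95  0.85] w 0.0161 t 4.775 F [-15.5   2.2  18.1]
```

```bash
python3 -m pendant '[0,0,0,0,0,-0.03,0,0,0,0,0,0,0,0,0,0,0,0,0,0,0.05,0,0,0,0,0,0,0.05,0,0,-0.05,0,0,0,0.05,0,0,-0.05,0,0,0,0.0918,-0.06,0,-0.01,0,0,0,0.0918,0,0,0,0,0,0,0.0918,0,0,0,0,0,0,0.0918]' 25
python3 - <<'E'
from dial import *
go(.557,-.299,.25,2.39)
c,im,o=dial();cv2.imwrite("pics/w4.png",im[:,:,::-1])
A=np.array([.5565,-.3])
for n in o: d=o[n][:2]-A;print(n,np.hypot(*d).round(4),np.arctan2(d[1],d[0]).round(3))
E
```

```text
clock: 5.9
position: [0.6007, -0.3364, 0.2065]
ee_rot: [-1.138, -2.927, -0.001]
force: [-0.0, -0.4, 0.0]
width: 0.884
gripper_force: 0.0
shift [ 0.0575 -0.0019 -0.0434] turn [ 0.    -0.001  0.01 ] pos [ 0.6007 -0.3364  0.2065] psi 2.4 q [ 0.79  0.64 -0.6   1.4   0.37  1.22  0.98] w 0.0811 t 5.9 F [-0.  -0.4  0. ]
yel [257.5 175. ] 78 [ 0.5949 -0.3339  0.07  ]
red [257.3 187.5] 61 [ 0.6053 -0.3439  0.058 ]
grn [322.1 153.9] 68 [ 0.6211 -0.2816  0.058 ]
yel 0.0512 -0.723
red 0.0656 -0.732
grn 0.0672 0.277
```

View pics/w4.png

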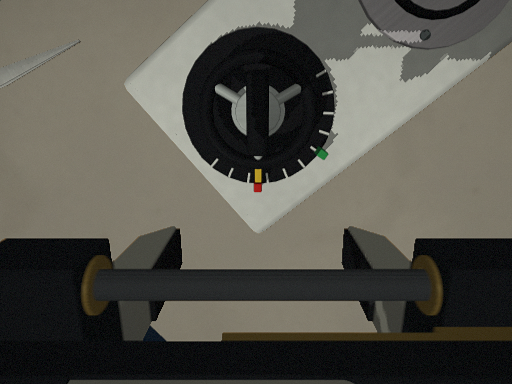

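The pointer (257,175) stands right in front of the red tab (257,187), so the wheel is off. RUN needs +1.01 rad from here. Next I'll go above the seat to measure it.

```bash
python3 -m pendant '[0.035,0.027,-0.009,0,0,0,0.0918,0.035,0.027,-0.009,0,0,0,0.0918,0.035,0.027,-0.009,0,0,0,0.0918,0.035,0.027,-0.009,0,0,0,0.0918,0.035,0.027,-0.009,0,0,0.166,0.0918,0,0,0,0,0,0.166,0.0918,0,0,0,0,0,0.166,0.0918,0,0,0,0,0,0.166,0.0918,0,0,0,0,0,0.166,0.0918,0,0,0,0,0,0,0.0918]'
python3 - <<'E'
from dial import *
go(.562,-.118,.25,1.57)
c,im,o=dial();cv2.imwrite("pics/w5.png",im[:,:,::-1])
K,e,Rm=c;print(proj(c,[.562,-.118,.055]))
m=(cv2.cvtColor(im,cv2.COLOR_RGB2GRAY)<70).astype(np.uint8)
cs,h=cv2.findContours(m,cv2.RETR_CCOMP,cv2.CHAIN_APPROX_NONE)
for k in cs:
    if cv2.contourArea(k)>800 and len(k)>40: 
        q=cv2.fitEllipse(k);print(np.round(q[0],1),np.round(q[1],1),ray(c,*q[0],.063).round(4))
E
```

```text
clock: 7.2
position: [0.5621, -0.1186, 0.2522]
ee_rot: [-2.22, -2.222, 0.001]
force: [-1.0, -0.6, -0.0]
width: 1.003
gripper_force: 0.0
shift [ 0.0006 -0.0001  0.0022] turn [-0.001  0.     0.002] pos [ 0.5621 -0.1186  0.2522] psi 1.572 q [ 0.48  0.39 -0.5   1.65  0.2   1.16 -0.07] w 0.0921 t 7.2 F [-1.  -0.6 -0. ]
blue [195.9 248.1] 313 [ 0.4901 -0.2109  0.052 ]
[260.58357955 166.85136362]
[198.1 242. ] [35.3 36. ] [ 0.4952 -0.1984  0.063 ]
[263.7 166.3] [86.9 88.2] [ 0.5652 -0.1157  0.063 ]
[263.7 166. ] [74.3 76.6] [ 0.5651 -0.1154  0.063 ]
[95.8 97.9] [48.  55.1] [ 0.4057 -0.0495  0.063 ]
[236.  205.6] [447.7 523.4] [ 0.5366 -0.1573  0.063 ]
[345.5 317.8] [37.4 93.1] [ 0.6594 -0.293   0.063 ]
[171.9 322.5] [46.1 86.6] [ 0.4598 -0.2995  0.063 ]
```

View pics/w5.png

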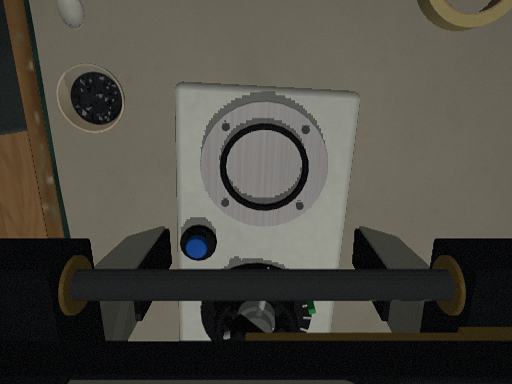

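The seat ring is centred at (264,166), which gives (.565,-.1155). Next is the blue shell.

```bash
cat > shell.py <<'E'
from h import *
COL={"a":((100,140,60),(125,255,255),.036),"b":((5,130,100),(16,255,255),.058),"c":((0,0,150),(180,60,255),.080)}
def shell(n,zb=0,roi=(0,0,512,300),cam="wrist"):
    c=pose(cam);im=get_image(cam);lo,hi,h=COL[n]
    for s,ce,m in blobs(im,lo,hi,300,roi):
        k=max(cv2.findContours(m.astype(np.uint8),0,cv2.CHAIN_APPROX_NONE)[0],key=cv2.contourArea)
        q=cv2.fitEllipse(k)
        print(n,ce.round(1),s,"ell",np.round(q[0],1),np.round(q[1],1),"rim",ray(c,*q[0],zb+h).round(4))
    return c,im
E
python3 -m pendant '[0.0365,0.0047,0,0,0,0,0.0918,0.0365,0.0047,0,0,0,0,0.0918,0.0365,0.0047,0,0,0,0,0.0918,0.0365,0.0047,0,0,0,0,0.0918,0.0365,0.0047,0,0,0,0,0.0918,0.0365,0.0047,0,0,0,0,0.0918,0,0,0,0,0,0,0.0918,0,0,0,0,0,0,0.0918]'
python3 - <<'E'
from shell import *
c,im=shell("a");cv2.imwrite("pics/w6.png",im[:,:,::-1]);go(.59,.113,.25,1.57)
E
```

```text
clock: 8.25
position: [0.5911, 0.099, 0.252]
ee_rot: [2.22, 2.223, -0.001]
force: [0.3, 0.4, 0.4]
width: 0.999
gripper_force: 0.0
a [261.  146.3] [ 229  117   65   65 2819] ell [261.1 149.1] [63.6 63.7] rim [0.5916 0.1147 0.036 ]
shift [ 0.0146 -0.0013  0.0021] turn [-0.     0.001  0.   ] pos [0.5913 0.0984 0.2521] psi 1.57 q [ 0.12  0.44 -0.54  1.58  0.24  1.19 -0.47] w 0.0918 t 8.3 F [0.3 0.1 0.1]
```

View pics/w6.png

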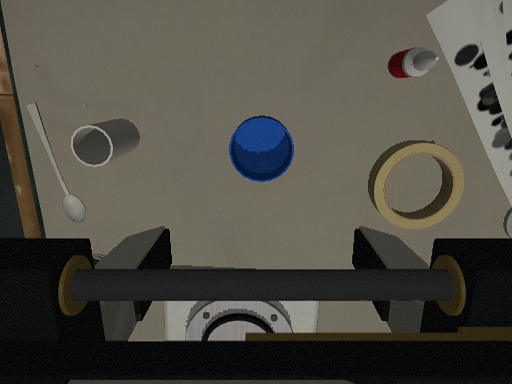

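The blue shell is at (261,149), at (.5916,.1147), with the tape and white shell clear of the fingers. I'll descend and grasp it.

```bash
python3 -m pendant '[0.0163,0.0003,0.045,0,0,0,0.0918,0,0,0.045,0,0,0,0.0918,0,0,0.045,0,0,0,0.0918,0,0,0.045,0,0,0,0.0918,0,0,0.045,0,0,0,0.0918,0,0,0,0,0,0,0.0918,0,0,0,0,0,0,0.06,0,0,0,0,0,0,0.05,0,0,0,0,0,0,0.05]' 15
python3 -c "
from h import *
go(.5916,.1147,.25,1.57)"
```

```text
clock: 9.43
position: [0.5928, 0.1162, 0.0292]
ee_rot: [2.222, 2.219, 0.004]
force: [-1.4, -1.2, 7.4]
width: 0.764
gripper_force: 15.0
shift [-0.0014 -0.0006 -0.2208] turn [ 0.003 -0.    -0.   ] pos [0.5928 0.1162 0.0292] psi 1.57 q [ 0.02  0.68 -0.45  1.8   0.41  0.75 -0.65] w 0.0701 t 9.425 F [-1.4 -1.2  7.4]
```

```bash
python3 -m pendant '[0,0,-0.05,0,0,0,0.05,0,0,-0.05,0,0,0,0.05,-0.046,-0.0056,-0.02,0,0,0,0.05,-0.046,-0.0056,0,0,0,0,0.05,-0.046,-0.0056,0,0,0,0,0.05,-0.046,-0.0056,0,0,0,0,0.05,-0.046,-0.0056,0,0,0,0,0.05,0,0,0,0,0,0,0.05,0,0,0,0,0,0,0.05]' 15
python3 -c "
from h import *
go(.565,-.1145,.0845,1.57)"
```

```text
clock: 10.55
position: [0.5636, -0.1135, 0.1479]
ee_rot: [2.222, 2.22, 0.001]
force: [0.3, 0.3, -0.1]
width: 0.769
gripper_force: 15.0
shift [-0.001   0.0013  0.0634] turn [ 0.001 -0.    -0.   ] pos [ 0.5636 -0.1135  0.1479] psi 1.57 q [ 0.47  0.5  -0.51  1.77  0.29  0.94 -0.16] w 0.0706 t 10.55 F [ 0.3  0.3 -0.1]
```

```bash
python3 -m pendant '[-0.001,0.001,0.025,0,0,0,0.05,0,0,0.02,0,0,0,0.05,0,0,0.012,0,0,0,0.05,0,0,0.004,0,0,0,0.05,0,0,0.002,0,0,0,0.05,0,0,0,0,0,0,0.05]' 15
python3 -c "
from h import *
go(.565,-.1145,.0845,1.57)"
```

```text
clock: 11.3
position: [0.5648, -0.1149, 0.0848]
ee_rot: [2.222, 2.22, 0.001]
force: [0.3, -0.6, -1.0]
width: 0.765
gripper_force: 15.0
shift [0.0004 0.0002 0.0003] turn [ 0.001  0.    -0.   ] pos [ 0.5648 -0.1149  0.0848] psi 1.57 q [ 0.44  0.58 -0.48  1.83  0.35  0.82 -0.21] w 0.0702 t 11.3 F [ 0.3 -0.6 -1. ]
```

```bash
python3 -m pendant '[0,0,0.001,0,0,0,0.05,0,0,0,0,0,0,0.08,0,0,0,0,0,0,0.0918,0,0,0,0,0,0,0.0918,0,0,-0.05,0,0,0,0.0918,0,0,-0.06,0,0,0,0.0918,0,0,-0.056,0,0,0,0.0918,0,0,0,0,0,0,0.0918,0,0,0,0,0,0,0.0918]'
python3 - <<'E'
from shell import *
go(.443,.28,.25,1.57)
c,im=shell("a",.055,(220,0,512,300));cv2.imwrite("pics/w7.png",im[60:280,120:400,::-1])
t=pose("top");shell("b",0,(100,200,200,270),"top")
E
```

```text
clock: 12.42
position: [0.5641, -0.1152, 0.2489]
ee_rot: [2.223, 2.22, -0.001]
force: [-0.6, -0.8, -0.1]
width: 1.001
gripper_force: 0.0
shift [ 0.395  -0.1216 -0.0012] turn [-0.  0. -0.] pos [ 0.5641 -0.1152  0.2489] psi 1.57 q [ 0.5   0.4  -0.54  1.65  0.22  1.15 -0.1 ] w 0.0919 t 12.425 F [-0.6 -0.8 -0.1]
a [262.  173.6] [ 225  141   75   74 3563] ell [262.1 177.8] [72.5 74.6] rim [ 0.5656 -0.1163  0.091 ]
```

View pics/w7.png

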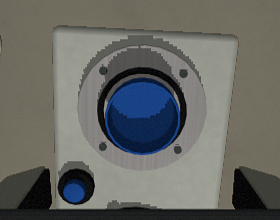

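The blue shell is seated, centred at (.5656,-.1163). Next is orange.

```bash
python3 -m pendant '[0.051,-0.0151,0,0,0,0,0.0918,0.051,-0.0151,0,0,0,0,0.0918,0.051,-0.0151,0,0,0,0,0.0918,0.051,-0.0151,0,0,0,0,0.0918,0.051,-0.0151,0,0,0,0,0.0918,0.051,-0.0151,0,0,0,0,0.0918,0.051,-0.0151,0,0,0,0,0.0918,0.051,-0.0151,0,0,0,0,0.0918,0,0,0,0,0,0,0.0918,0,0,0,0,0,0,0.0918]'
python3 - <<'E'
from shell import *
go(.443,.309,.25,1.57)
c,im=shell("b");cv2.imwrite("pics/w8.png",im[:,:,::-1])
E
```

```text
clock: 13.78
position: [0.4438, 0.2924, 0.2481]
ee_rot: [-2.222, -2.221, 0.004]
force: [0.3, -0.3, 0.3]
width: 0.999
gripper_force: 0.0
shift [ 0.0166 -0.0009 -0.0019] turn [-0.002  0.002  0.   ] pos [0.4438 0.2924 0.2481] psi 1.57 q [-0.16  0.36 -0.7   1.74  0.25  1.13 -0.93] w 0.0917 t 13.775 F [ 0.3 -0.3  0.3]
b [90.2 85.2] [  46    0   84  181 5172] ell [84.3 82. ] [ 81.6 143.3] rim [0.278  0.3759 0.058 ]
b [17.2 48.3] [  2   8  34  76 640] ell [17.4 47.3] [24.9 60.5] rim [0.221  0.4062 0.058 ]
b [ 33.2 145. ] [   5   63   60  137 1877] ell [ 34.2 134.3] [ 36.8 143.7] rim [0.2217 0.327  0.058 ]
b [262.  148.2] [235 126  54  53 851] ell [261.4 152.1] [51.8 52.8] rim [0.4443 0.3092 0.058 ]
```

View pics/w8.png

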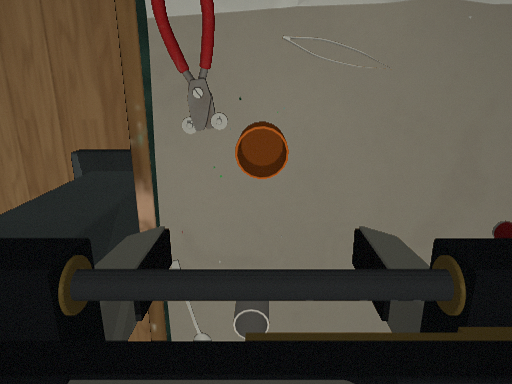

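Orange is at (262,152), at (.4443,.3092). The pliers lie flat below fingertip height.

```bash
python3 -m pendant '[0.0168,0.0005,0.04,0,0,0,0.08,0,0,0.04,0,0,0,0.08,0,0,0.04,0,0,0,0.08,0,0,0.04,0,0,0,0.08,0,0,0.041,0,0,0,0.08,0,0,0,0,0,0,0.08,0,0,0,0,0,0,0.05,0,0,0,0,0,0,0.035,0,0,0,0,0,0,0.035,0,0,0,0,0,0,0.035]' 15
python3 -c "
from h import *
go(.4443,.3092,.047,1.57)"
```

```text
clock: 15.08
position: [0.4453, 0.3103, 0.0495]
ee_rot: [2.222, 2.22, 0.003]
force: [-1.1, -1.2, 8.4]
width: 0.592
gripper_force: 15.0
shift [-0.0011 -0.001   0.0025] turn [ 0.002 -0.001 -0.   ] pos [0.4453 0.3103 0.0495] psi 1.57 q [-0.3   0.61 -0.57  1.93  0.48  0.74 -1.15] w 0.0544 t 15.075 F [-1.1 -1.2  8.4]
```

```bash
python3 -m pendant '[0,0,-0.05,0,0,0,0.035,0,0,-0.05,0,0,0,0.035,-0.053,0.015,-0.04,0,0,0,0.035,-0.053,0.015,0,0,0,0,0.035,-0.053,0.015,0,0,0,0,0.035,-0.053,0.015,0,0,0,0,0.035,-0.053,0.015,0,0,0,0,0.035,-0.053,0.015,0,0,0,0,0.035,-0.053,0.015,0,0,0,0,0.035,-0.053,0.015,0,0,0,0,0.035]' 15
python3 -m pendant '[0,0,0,0,0,0,0.035,0,0,0,0,0,0,0.035]' 15
python3 - <<'E'
from shell import *
go(.5655,-.115,.1085,1.57)
c,im=shell("a",.055,(180,0,400,300));cv2.imwrite("pics/w9.png",im[:,:,::-1])
print(proj(c,[.5656,-.1163,.091]))
E
```

```text
clock: 16.32
position: [0.5632, -0.1116, 0.1856]
ee_rot: [2.222, 2.22, 0.001]
force: [0.6, 1.7, -0.5]
width: 0.592
gripper_force: 15.0
clock: 16.58
position: [0.5627, -0.1094, 0.1852]
ee_rot: [-2.223, -2.22, -0.001]
force: [0.1, 0.1, -1.3]
width: 0.591
gripper_force: 15.0
shift [-0.0057  0.0028  0.0767] turn [-0.    -0.001 -0.   ] pos [ 0.5627 -0.1094  0.1852] psi 1.57 q [ 0.52  0.47 -0.59  1.73  0.3   1.03 -0.18] w 0.0542 t 16.575 F [ 0.1  0.1 -1.3]
a [265.6 177.8] [ 218  156   94   65 2273] ell [263.  222.4] [ 91.8 126. ] rim [ 0.5648 -0.129   0.091 ]
[264.09887142 206.48403454]
```

View pics/w9.png

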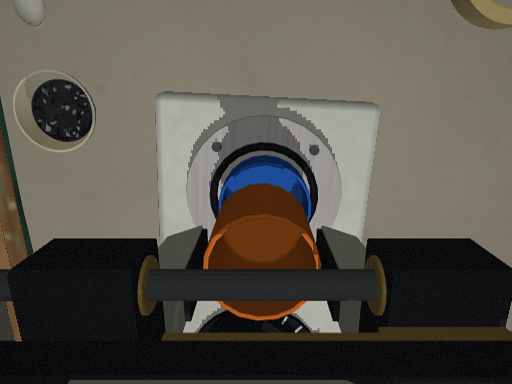

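Blue is still in its place at (265,~206), with orange held above it. I'll lower now.

```bash
python3 -m pendant '[-0.0057,0.0028,0,0,0,0,0.035,0,0,0.025,0,0,0,0.035,0,0,0.02,0,0,0,0.035,0,0,0.015,0,0,0,0.035,0,0,0.01,0,0,0,0.035,0,0,0.005,0,0,0,0.035,0,0,0.002,0,0,0,0.035,0,0,0,0,0,0,0.035]' 15
python3 -c "
from h import *
go(.5655,-.115,.1085,1.57)"
```

```text
clock: 17.62
position: [0.5661, -0.1155, 0.1087]
ee_rot: [2.222, 2.22, 0.001]
force: [0.0, -1.5, -0.8]
width: 0.589
gripper_force: 15.0
shift [ 0.0005 -0.0006  0.0002] turn [ 0.001  0.    -0.   ] pos [ 0.5661 -0.1155  0.1087] psi 1.57 q [ 0.49  0.56 -0.55  1.8   0.37  0.88 -0.22] w 0.054 t 17.625 F [ 0.  -1.5 -0.8]
```

```bash
python3 -m pendant '[0,0,0,0,0,0,0.06,0,0,0,0,0,0,0.08,0,0,0,0,0,0,0.08,0,0,-0.05,0,0,0,0.08,0,0,-0.05,0,0,0,0.08,0,0,-0.045,0,0,0,0.08,0,0,0,0,0,0,0.08,0,0,0,0,0,0,0.08]'
python3 - <<'E'
from shell import *
c,im=shell("b",.059,(200,0,340,300));shell("a",.055,(200,0,340,300))
E
python3 -m pendant '[0.046,-0.027,0,0,0,0,0.08,0.046,-0.027,0,0,0,0,0.08,0.046,-0.027,0,0,0,0,0.08,0.046,-0.027,0,0,0,0,0.08,0.043,-0.027,0,0,0,0,0.08,0,0,0,0,0,0,0.08,0,0,0,0,0,0,0.08]'
python3 - <<'E'
from shell import *
c,im=shell("c",0,(200,0,340,300));cv2.imwrite("pics/w10.png",im[:,:,::-1]);go(.431,.126,.07,1.57)
E
```

```text
clock: 18.62
position: [0.5654, -0.1157, 0.2526]
ee_rot: [-2.223, -2.22, 0.001]
force: [0.4, -0.4, -0.4]
width: 0.872
gripper_force: 0.0
b [262.1 180.9] [232 154  62  60 516] ell [262.2 183.7] [59.1 61.1] rim [ 0.5669 -0.1164  0.117 ]
a [257.6 162.3] [225 139  75  70 746] ell [261.9 178.4] [70.  73.2] rim [ 0.5661 -0.1181  0.091 ]
clock: 19.6
position: [0.431, 0.1109, 0.2524]
ee_rot: [-2.222, -2.22, 0.002]
force: [0.2, -0.3, -0.2]
width: 0.874
gripper_force: 0.0
shift [ 0.0156 -0.0002  0.1824] turn [-0.001  0.    -0.002] pos [0.4313 0.1105 0.2524] psi 1.568 q [ 0.28  0.21 -0.75  1.92  0.16  1.08 -0.54] w 0.0797 t 19.65 F [-0.6  0.3 -0.2]
```

View pics/w10.png

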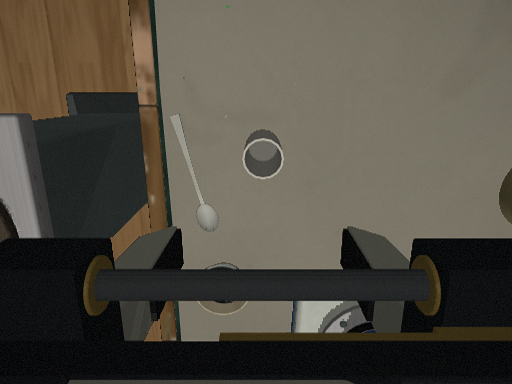

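The white shell's rim is centred at (263,158). The spoon is flat and the cup is far away.

```bash
python3 -c "
from h import *
P=ray(pose('wrist'),263,158.3,.08);print(P);go(P[0],P[1],.071,1.57)"
```

```text
[0.43354253 0.12467931 0.08      ]
shift [0.0143 0.0024 0.1814] turn [-0.001  0.    -0.002] pos [0.4313 0.1105 0.2524] psi 1.568 q [ 0.28  0.21 -0.75  1.92  0.16  1.08 -0.54] w 0.0797 t 19.65 F [-0.6  0.3 -0.2]
```

```bash
python3 -m pendant '[0.0143,0.0024,0.04,0,0,0,0.07,0,0,0.05,0,0,0,0.07,0,0,0.05,0,0,0,0.07,0,0,0.042,0,0,0,0.07,0,0,0,0,0,0,0.07,0,0,0,0,0,0,0.04,0,0,0,0,0,0,0.02,0,0,0,0,0,0,0.02,0,0,0,0,0,0,0.02]' 15
python3 -c "
from h import *
go(.5667,-.1164,.136,1.57)"
```

```text
clock: 20.78
position: [0.434, 0.126, 0.0718]
ee_rot: [2.222, 2.219, 0.002]
force: [-0.5, -0.8, 6.3]
width: 0.429
gripper_force: 15.0
shift [-0.2422  0.1331 -0.064 ] turn [ 0.002 -0.    -0.001] pos [0.434  0.126  0.0718] psi 1.569 q [ 0.09  0.47 -0.63  2.13  0.44  0.67 -0.84] w 0.0393 t 20.775 F [-0.5 -0.8  6.3]
```

```bash
python3 -m pendant '[0,0,-0.055,0,0,0,0.02,0,0,-0.055,0,0,0,0.02,0,0,-0.055,0,0,0,0.02,-0.05,0.0265,0,0,0,0,0.02,-0.05,0.0265,0,0,0,0,0.02,-0.05,0.0265,0,0,0,0,0.02,-0.05,0.0265,0,0,0,0,0.02,-0.041,0.0265,0,0,0,0,0.02,0,0,0,0,0,0,0.02,0,0,0,0,0,0,0.02]' 15
python3 - <<'E'
from shell import *
go(.5665,-.115,.1348,1.57)
c,im=shell("b",.059,(180,0,400,300));cv2.imwrite("pics/w11.png",im[:,:,::-1]);print(proj(c,[.5667,-.1164,.117]))
E
```

```text
clock: 22.02
position: [0.5653, -0.1145, 0.2359]
ee_rot: [-2.222, -2.22, -0.0]
force: [0.0, 0.6, -1.0]
width: 0.432
gripper_force: 14.9
shift [-0.0006  0.0013  0.1011] turn [-0.001 -0.001  0.   ] pos [ 0.5653 -0.1145  0.2359] psi 1.57 q [ 0.56  0.43 -0.63  1.66  0.28  1.14 -0.15] w 0.0396 t 22.025 F [ 0.   0.6 -1. ]
b [263.6 175.6] [ 230  159   66   50 1317] ell [262.9 190.2] [60.6 61.4] rim [ 0.5672 -0.116   0.117 ]
[262.22349902 190.68319176]
```

View pics/w11.png

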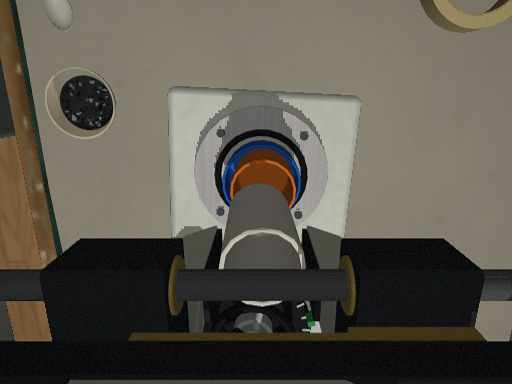

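The orange rim is at (263,190), right where expected. I'll lower the white shell.

```bash
python3 -m pendant '[-0.0006,0.0013,0.03,0,0,0,0.02,0,0,0.025,0,0,0,0.02,0,0,0.02,0,0,0,0.02,0,0,0.015,0,0,0,0.02,0,0,0.008,0,0,0,0.02,0,0,0.0035,0,0,0,0.02,0,0,0,0,0,0,0.02]' 15
python3 -c "
from h import *
go(.5665,-.115,.1348,1.57)"
```

```text
clock: 22.95
position: [0.5673, -0.1156, 0.1352]
ee_rot: [2.222, 2.22, 0.001]
force: [-0.8, 0.5, -1.1]
width: 0.434
gripper_force: 15.0
shift [ 0.0006 -0.0008  0.0004] turn [ 0.001  0.    -0.   ] pos [ 0.5673 -0.1156  0.1352] psi 1.57 q [ 0.52  0.54 -0.59  1.77  0.36  0.94 -0.22] w 0.0399 t 22.95 F [-0.8  0.5 -1.1]
```

```bash
python3 -m pendant '[0,0,0,0,0,0,0.05,0,0,0,0,0,0,0.07,0,0,0,0,0,0,0.07,0,0,-0.04,0,0,0,0.07,0,0,-0.06,0,0,0,0.07,0,0,-0.02,0,0,0,0.07,0,0,0,0,0,0,0.07,0,0,0,0,0,0,0.07]'
python3 - <<'E'
from shell import *
c=pose("wrist");im=get_image("wrist");cv2.imwrite("pics/w12.png",im[:,:,::-1])
shell("b",.059,(180,0,400,300));go(.555,-.298,.25,2.4)
for n in("top","scene"):
    i=get_image(n);print(n,[(s[:5].tolist()) for s,ce,m in blobs(i,(22,110,110),(34,255,255),25)])
E
```

```text
clock: 23.95
position: [0.5663, -0.116, 0.2535]
ee_rot: [-2.222, -2.219, 0.002]
force: [0.4, -0.6, -1.1]
width: 0.76
gripper_force: 0.0
shift [-0.1821 -0.011   0.0031] turn [-0.002 -0.001 -0.83 ] pos [ 0.5662 -0.1159  0.2531] psi 1.57 q [ 0.56  0.42 -0.63  1.63  0.27  1.18 -0.14] w 0.0702 t 24.05 F [-0.4  0.1 -0.5]
top []
scene [[283, 126, 6, 11, 59]]
```

View pics/w12.png

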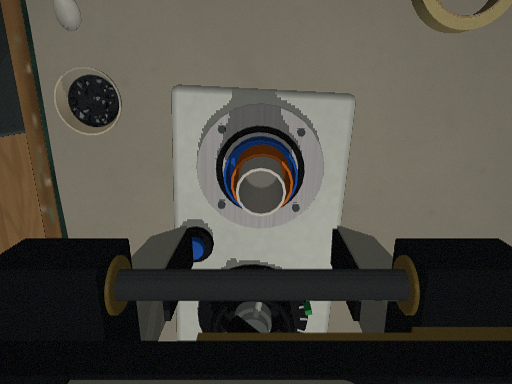

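All three are nested, with the white rim at (262,190), and there is no yellow shell anywhere. Now back to the wheel.

```bash
python3 -m pendant '[-0.0455,-0.0028,0,0,0,0,0.06,-0.0455,-0.0028,0,0,0,0,0.06,-0.0455,-0.0027,0,0,0,0,0.06,-0.0455,-0.0027,0,0,0,-0.166,0.06,0,0,0,0,0,-0.166,0.06,0,0,0,0,0,-0.166,0.06,0,0,0,0,0,-0.166,0.06,0,0,0,0,0,-0.166,0.06,0,0,0,0,0,0,0.06,0,0,0,0,0,0,0.06]'
python3 -c "
from dial import *
go(.555,-.298,.098,2.4);dial()"
```

```text
clock: 25.4
position: [0.5556, -0.2978, 0.2542]
ee_rot: [-1.144, -2.925, -0.0]
force: [0.3, 0.7, -0.0]
width: 0.651
gripper_force: 0.0
shift [ 0.0002 -0.0006  0.1562] turn [-0.    -0.001 -0.004] pos [ 0.5556 -0.2978  0.2542] psi 2.396 q [ 0.9   0.55 -0.77  1.49  0.39  1.27  0.91] w 0.0598 t 25.4 F [ 0.3  0.7 -0. ]
yel [260.5 220.5] 60 [ 0.5957 -0.3343  0.07  ]
red [260.1 229.4] 41 [ 0.6063 -0.3449  0.058 ]
grn [313.4 202.4] 44 [ 0.622  -0.2826  0.058 ]
blue [395.8  55.4] 1026 [ 0.5648 -0.13    0.052 ]
```

```bash
python3 -m pendant '[0,0,0.05,0,0,0,0.05,0,0,0.05,0,0,0,0.05,0,0,0.04,0,0,0,0.05,0,0,0.016,0,0,0,0.05,0,0,0,0,0,0,0.04,0,0,0,0,0,0,0.01,0,0,0,0,0,0,0,0,0,0,0,0,0,0,0,0,0,0,0,0,0]' 25
python3 -m pendant '[0,0,0,0,0,-0.165,0,0,0,0,0,0,-0.165,0,0,0,0,0,0,-0.165,0,0,0,0,0,0,-0.165,0,0,0,0,0,0,-0.165,0,0,0,0,0,0,-0.165,0,0,0,0,0,0,0,0,0,0,0,0,0,0,0]' 25
python3 - <<'E'
from near import *
near();go(.555,-.298,.098,3.41-2*np.pi)
cv2.imwrite("pics/w13.png",get_image("wrist")[220:350,150:380,::-1])
E
```

```text
clock: 26.58
position: [0.5555, -0.2992, 0.0997]
ee_rot: [1.14, 2.926, -0.003]
force: [-4.0, -1.9, 6.0]
width: 0.171
gripper_force: 25.0
clock: 27.58
position: [0.5556, -0.2987, 0.0997]
ee_rot: [0.387, -3.118, 0.002]
force: [-3.2, -0.8, 6.5]
width: 0.171
gripper_force: 25.0
yel [301.4 281.5] [297 256   8  59 260] [ 0.582  -0.2675  0.07  ] r 0.0408 ang 0.864
yel [220.7 288.9] [219 261   5  54 175] [ 0.5983 -0.3121  0.07  ] r 0.0449 ang -0.308
yel [261.6 320.5] [257 318  10   6  59] [ 0.6135 -0.2835  0.07  ] r 0.0599 ang 0.253
grn [262.1 326.7] [257 323  11   7  58] [ 0.6253 -0.2802  0.06  ] r 0.0722 ang 0.256
shift [0.0004 0.0008 0.0017] turn [-0.002 -0.    -0.021] pos [ 0.5556 -0.2987  0.0997] psi -2.894 q [ 0.98  0.77 -0.93  1.65  0.69  1.08  1.66] w 0.0158 t 27.625 F [-3.3 -1.9  6.6]
```

View pics/w13.png

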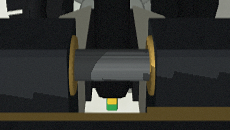

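The yellow pointer (262,320) is in line with the green tab (262,327). I'll release, rise and check.

```bash
python3 -m pendant '[0,0,0,0,0,0,0.03,0,0,0,0,0,0,0.05,0,0,0,0,0,0,0.05,0,0,-0.05,0,0,0,0.05,0,0,-0.05,0,0,0,0.05,0,0,-0.05,0,0,0,0.05,0,0,0,0,0,0,0,0,0,0,0,0,0,0]' 25
python3 - <<'E'
from dial import *
go(.4905,-.2038,.25,1.57)
c,im,o=dial()
A=np.array([.5565,-.3])
for n in o: d=o[n][:2]-A;print(n,np.hypot(*d).round(4),np.arctan2(d[1],d[0]).round(3))
E
```

```text
clock: 28.68
position: [0.5554, -0.2979, 0.2481]
ee_rot: [0.389, -3.117, 0.0]
force: [0.4, -0.2, -1.0]
width: 0.376
gripper_force: 0.0
shift [ 0.0399  0.1072 -0.0019] turn [-1.00e-03 -0.00e+00  1.82e+00] pos [ 0.5554 -0.2979  0.2481] psi -2.894 q [ 1.02  0.64 -1.02  1.49  0.55  1.33  1.77] w 0.0345 t 28.675 F [ 0.4 -0.2 -1. ]
yel [260.5 221.7] 62 [ 0.6082 -0.285   0.07  ]
red [206.4 201.6] 56 [ 0.6049 -0.3437  0.058 ]
grn [260.5 230.5] 36 [ 0.6225 -0.2814  0.058 ]
blue [370.5 129. ] 518 [ 0.4928 -0.2015  0.052 ]
yel 0.0538 0.283
red 0.0652 -0.734
grn 0.0686 0.274
blue 0.1173 2.145
```

The wheel is set: yellow and green are both at column 260.5. Next is the button.

```bash
python3 -m pendant '[0.02,0.0535,0,0,0,0,0,0.02,0.0535,0,0,0,0.17,0,0,0,0,0,0,0.184,0,0,0,0,0,0,0.184,0,0,0,0,0,0,0.184,0,0,0,0,0,0,0.184,0,0,0,0,0,0,0.184,0,0,0,0,0,0,0.184,0,0,0,0,0,0,0.184,0,0,0,0,0,0,0.184,0]'
python3 -m pendant '[0,0,0,0,0,0.178,0,0,0,0,0,0,0,0,0,0,0,0,0,0,0]'
python3 - <<'E'
from dial import *
go(.4915,-.2035,.08,1.57)
c,im,o=dial();cv2.imwrite("pics/w14.png",im[:,:,::-1])
E
```

```text
clock: 29.98
position: [0.4898, -0.2039, 0.2471]
ee_rot: [-2.022, -2.401, 0.001]
force: [0.6, 0.0, 0.2]
width: 0.004
gripper_force: 0.0
clock: 30.35
position: [0.4903, -0.2038, 0.2478]
ee_rot: [-2.217, -2.224, 0.001]
force: [0.2, 0.3, -0.0]
width: 0.005
gripper_force: 0.0
shift [0.0003 0.0014 0.1678] turn [-0.001 -0.     0.004] pos [ 0.4903 -0.2038  0.2478] psi 1.574 q [ 0.8   0.35 -0.67  1.74  0.24  1.13  0.06] w 0.0005 t 30.35 F [ 0.2  0.3 -0. ]
grn [383.6 243.5] 41 [ 0.6222 -0.2851  0.058 ]
blue [330.2  82.5] 991 [ 0.5565 -0.1203  0.052 ]
```

```bash
python3 -m pendant '[0,0.0013,0.06,0,0,0,0,0,0,0.06,0,0,0,0,0,0,0.047,0,0,0,0,0,0,0,0,0,0,0,0,0,0.004,0,0,0,0,0,0,0.004,0,0,0,0,0,0,0,0,0,0,0]'
python3 -m pendant '[0,0,0.003,0,0,0,0,0,0,0,0,0,0,0]'
python3 -m pendant '[0,0,0.003,0,0,0,0,0,0,0,0,0,0,0]'
```

```text
clock: 31.28
position: [0.4933, -0.2043, 0.0749]
ee_rot: [2.221, 2.218, 0.002]
force: [2.0, 0.3, 2.7]
width: 0.001
gripper_force: 1.1
clock: 31.52
position: [0.4932, -0.2043, 0.0714]
ee_rot: [2.221, 2.219, 0.002]
force: [2.8, -0.5, 5.6]
width: 0.006
gripper_force: 2.5
clock: 31.78
position: [0.4934, -0.2043, 0.0706]
ee_rot: [2.22, 2.218, 0.0]
force: [-7.0, 0.9, 36.3]
width: 0.006
gripper_force: 18.1
```

The button bottomed (36 N, well past its 4 N spring). I'll lift off and verify.

```bash
python3 -m pendant '[0,0,-0.03,0,0,0,0,0,0,-0.06,0,0,0,0,0,0,-0.06,0,0,0,0,-0.03,0.01,-0.03,0,0,0,0,-0.03,0.01,0,0,0,0,0,-0.03,0.01,0,0,0,0,0,0,0,0,0,0,0,0,0,0,0,0,0,0,0]'
python3 - <<'E'
from dial import *
c,im,o=dial()
print(observe()["position"],observe()["clock"])
A=np.array([.5565,-.3])
for n in("yel","grn"):
    if n in o: d=o[n][:2]-A;print(n,np.hypot(*d).round(4),np.arctan2(d[1],d[0]).round(3))
cv2.imwrite("pics/w15.png",im[:,:,::-1])
E
```

```text
clock: 32.78
position: [0.5214, -0.2931, 0.2471]
ee_rot: [-2.221, -2.22, 0.0]
force: [0.6, 0.8, 0.5]
width: 0.004
gripper_force: 0.0
yel [350.3 165. ] 69 [ 0.6079 -0.2862  0.07  ]
red [341.2 218.1] 44 [ 0.6056 -0.3454  0.058 ]
grn [360.6 158.8] 61 [ 0.6209 -0.2824  0.058 ]
blue [229.4  76.4] 535 [ 0.4917 -0.2041  0.052 ]
[ 0.52158732 -0.29271754  0.24735907] 32.825
yel 0.0533 0.263
grn 0.0667 0.267
```

View pics/w15.png

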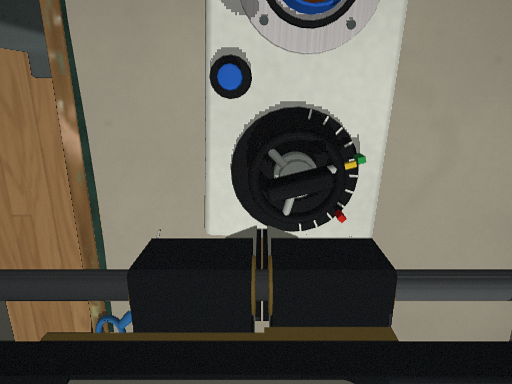

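```bash
python3 -c "
from cell import *
print(sign_off())"
```

```text
the job is handed in; nothing more can be done
None
```

The job is handed in, but the verdict wasn't returned: the wheel was turned off, the blue, orange and white shells nested on the seat (no yellow one was present), the pointer set at green and the start button pressed and released; I viewed 17 pictures, over the limit of 14.

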